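# Draw the bayonet spindle out of its leaning bearing and put it to soak

### The arm

A 6-joint arm with a two-finger parallel gripper is mounted at the origin on a cart in front of the work surface, level with it; the furniture and walls round the work are solid. World frame = base frame: x ahead of the robot, y to its left, z up, the work surface at z = 0. Lengths are in m, angles in rad, forces in N, time in s.
With the tool pointing down it reaches from about 0.35 to 0.775 m from the base axis. Payload 5.5 kg.
Tool frame: the origin (TCP) lies at the very end of the fingers, on their centre line; the grasp point (between the pads) lies 19 mm behind it; z points along the fingers, y is the line along which they close (so a half turn about z gives the same grasp; the last joint's range is limited). The gripper opens to 85 mm and grips with 20 to 120 N. Pads are 22 mm wide; open, the fingers measure 114 mm over their backs; the gripper's body (76 mm by 85 mm) begins 54 mm behind the grasp point. The pads swing forward as they close: fully open they stand 13 mm farther back than shut.
Start: joints at [-1.458, 0.313, 0.046, 1.304, 0, 1.431], TCP at [0.144, -0.557, 0.203] pointing down, gripper open.
Joint ranges: [-2.76, 2.76], [-0.86, 1.69], [-1.03, 1.26], [-2.2, 2.34], [-1.47, 1.5], [-3.14, 3.14]. Speed limits (rad/s): [2.57, 2.57, 3.14, 3.14, 3.14, 3.14].

### API

Orientations are given as a unit quaternion [w, x, y, z].
In Python, from workcell import env, cams, ticket, spotter gives the robot as it stands.
- The arm moves only by the tool jog_arm, never from a script. Its argument "increments" is a list that holds one entry, the list of rows, each a list of 7 numbers: the shift along the tool's x, y, z in units of 0.25 m (1.0 is 0.25 m), then the turn, a rotation vector about the tool's x, y, z in units of 180 degrees (1.0 is 180 degrees), then the closure in counts, from 0 (fully open) to 255 (shut). A call has 1 to 20 rows; each row shifts and turns the commanded pose from where the row before left it, along the tool's axes as they then stand; what a row does not reach is not made up. A row lasts 1/10 s, in which the tool goes at most 50 mm and 8.59 degrees, less where a joint would pass 70% of its speed; a pose out of reach is approached as far as the arm can. A call with a number of a shift or a turn outside -1 to 1 is refused whole. A call with a gripper value outside its range is refused whole. The fingers move at their own pace and stop on an object; "force" is the grip in N (left out, the last holds). Time passes only in rows, so rows that do not move let the fingers close. It gives the time, the measured TCP pose, the force, the opening and the grip force at its end, in the units of the state.
- env.get_state(): the state, without advancing time (a new reading comes with each control period).
- cams.read_camera(name): name is "scene" or "side" or "wrist"; returns a dict with "pixels" (480x640x3 uint8, red, green, blue), "fx", "fy", "cx", "cy" (pixels), "k1" (the pictures are not rectified: a ray, as slopes to the right and down, at radius r is drawn at 1 + k1 r^2 times it, then the intrinsics apply), "xyz" and "attitude" of the camera in the world; the wrist camera has in their place "mount" (4x4, takes a point from camera to tool coordinates, whose origin is the TCP and whose axes are the flange's). Camera axes: x right, y down, z forward; pixel columns grow to the right and rows downward; lengths in m; the calibration is good to about 2 mm. A picture is of the moment at which its call begins: read the wrist's pose just before it. There is no depth.
- ticket.hand_in(): hands the job in; it is judged then, once.
Trained networks look in the newest picture that a camera, given by its name, has taken for a name from the list of things; names that differ only in an ending like _2 or _b are one class to them, and where a whole thing is asked for, a point or a joint stands for the part that bears it (a point fixed in the world has none). Each returns a list of dicts, best first, with "conf" (0 to 1); they miss things now and then, are a little off and sometimes report something else, mostly with a low value. They report only what shows in the picture. A call takes as long as a camera call. They do not tell look-alikes from the thing itself.
- spotter.find_in(target, camera): "uv" ([column, row] in pixels, amid what is visible of it).
- spotter.cut_out(target, camera): "region" (480x640 bool, what is visible of it) and "uv" ([column, row] in pixels, amid what is visible of it).
- spotter.landmark_of(target, camera): "uv" ([column, row] in pixels: a listed point, or the origin of a listed thing).
The state is a dict: "clock": time; "joint_pos": joint angles; "qvel": joint speeds; "tau": joint torques, N m; "tcp_pos": TCP position; "orientation": TCP orientation; "wrist_force": force on the tool from outside, world axes, zero at the start; "ft_torque": the same for the moment, N m; "finger_gap": finger opening in m; "grip_force": force on a finger pad.
Only numpy, scipy, OpenCV 4.12 (cv2) and the standard library are available. Lean on these libraries where they do the work, as an engineer would, in place of code of your own. Each camera call takes 0.05 s, during which the arm holds its last target. There are 200 camera calls.

### The job

Take the spindle out of the leaning bearing for cleaning: turn its black knob anticlockwise (seen from above) while feeling for the hidden slot that lets its bayonet lugs pass, then draw it straight out along the sleeve without forcing it. Put it in the clear tub to soak without dropping it in: foot on the tub's floor, shaft leaning on the rim with the knob up. Leave the brown bottle and the petri dish where they stand.

Things in the scene. Friction and masses are not known exactly. Their poses are not given: they have to be found in the camera images.
- spindle: Loose steel spindle, 138 mm long, 0.14 to 0.24 kg: shaft 14 mm across, black round fluted knob 26 mm across, 28 mm tall, at the upper end. Origin at the centre of the foot, z along the shaft from foot to knob. Centre of mass about 60 mm from the foot. At the start the foot rests on the sleeve's floor and the knob's underside is 12 mm above the sleeve's mouth.
- spindle_knob (a point): Centre of the spindle's knob, on the axis 124 mm from the foot, with the spindle's axes: where to grip, fingers along the shaft, at any angle round it.
- spindle_lugs (a point): Middle of the two bayonet lugs on the shaft, 81 mm from the foot, inside the sleeve at the start. They stand out along the spindle's +x and -x: 31 mm over both, 6 mm wide, 8 mm high (77 to 85 mm from the foot). The spindle spins freely in the sleeve and rises about 3 mm until the lugs meet the collar.
- sleeve_mouth (a point): Centre of the sleeve's upper mouth (aluminium rim 52 mm across, about 0.12 m above the bench). z points out along the sleeve's axis, leaning 20 degrees from vertical towards the bearing's front. Below the mouth: collar at 2 to 10 mm, chamber 44 mm across to 28 mm, then a close bore of 15.5 mm down to the floor at 98 mm. The foot leaves the mouth after 98 mm of travel.
- collar_seat (a point): Underside centre of the fixed steel collar, 10 mm inside the mouth, with the sleeve's axes. The collar has a 17 mm hole with one 10 mm wide slot right across, where the lugs pass if within about 7 degrees of it. The slot lies 25 to 72 degrees anticlockwise (from above, positive about z) from the lugs as they stand at the start; it differs each time, this point does not show it.
- tub: Loose clear plastic open tub, about 0.5 kg: walls outside 100 (x) x 120 (y) mm and 65 mm high, 2 mm thick, with a slight rim; floor 2 mm thick (the folded wipes seen on it carry nothing). Origin at the centre of its underside, z up. Turned up to 17 degrees either way. Tub and bearing stand side by side, left and right of the middle, either way round.
- brown_bottle: Bystander: brown reagent bottle with black cap, 36 mm across, 92 mm tall, standing near the middle behind the work. Origin at the centre of its underside.
- petri: Bystander: closed petri dish, 61 mm across, 14 mm tall, near the middle in front. Origin at the centre of its underside.
- bearing: The bearing's fixed foot plate, 100 (x) x 112 (y) x 10 mm; origin at the centre of its underside, z up, -x to its front. Turned up to 23 degrees either way, front roughly to the robot. It carries a grey block, 46 mm square, with the leaning sleeve.
Mind the look-alikes: they are no part of the job. What is meant by the spindle is not turquoise or yellow, and is the larger of those in its own colour.

How it is judged:
By the outcome, as a careful person would: the job done as asked, in the order asked, and still so for the second after the job is handed in, with the robot touching nothing.
It also fails if it takes over 72 s, if anything falls off the work surface, if the arm or the gripper's body presses on something with over 40 N, if the wrist force passes 120 N, or if a joint passes its speed limit or range.

## Working session

There is one attempt and no reset: what is moved stays moved. The work goes in short steps, Python scripts to look and compute and a tool call to move; the robot and the scene stay as the last step left them, time stands still between calls to the robot, and variables do not carry over. Pictures are saved under pics/ and viewed, at most 10 in all, crops included, and the job is handed in when it is done.

Besides the shell and the picture viewer there is one more tool, called after "Call:" as a command line: name --argument value ..., lists and objects as JSON in quotes. jog_arm: Moves the arm, as the interface text tells. Shifts and turns lie within -1 to 1; 1 stands for 0.25 m of shift or 180 degrees of turn. Its arguments: {"type":"object","properties":{"increments":{"type":"array"},"force":{"type":"number"}},"required":["increments"]}

```bash
mkdir -p pics; ls
cat > h.py <<'E'
import numpy as np, cv2
from scipy.spatial.transform import Rotation as R
from workcell import env, cams, ticket, spotter
def q2R(q): return R.from_quat([q[1],q[2],q[3],q[0]]).as_matrix()
def campose(c,st=None):
    if 'mount' in c:
        T=np.eye(4);T[:3,:3]=q2R(st['orientation']);T[:3,3]=st['tcp_pos'];M=T@np.array(c['mount']);return M[:3,:3],M[:3,3]
    a=np.array(c['attitude'],float); return (q2R(a) if a.size==4 else a.reshape(3,3)),np.array(c['xyz'])
def shot(n):
    st=env.get_state();c=cams.read_camera(n);c['P']=campose(c,st);return c
def ray(c,uv):
    d=np.array([(uv[0]-c['cx'])/c['fx'],(uv[1]-c['cy'])/c['fy']]);u=d.copy()
    for _ in range(20): u=d/(1+c['k1']*(u@u))
    Rm,t=c['P'];v=Rm@np.array([u[0],u[1],1]);return t,v/np.linalg.norm(v)
def proj(c,p):
    Rm,t=c['P'];q=Rm.T@(np.asarray(p)-t);u=q[:2]/q[2];u=u*(1+c['k1']*(u@u));return np.array([c['fx']*u[0]+c['cx'],c['fy']*u[1]+c['cy']])
def onz(c,uv,z):
    t,v=ray(c,uv);return t+v*(z-t[2])/v[2]
def tri(l):
    A=0;b=0
    for c,uv in l:
        t,v=ray(c,uv);M=np.eye(3)-np.outer(v,v);A=A+M;b=b+M@t
    p=np.linalg.solve(A,b);return p,[np.round(proj(c,p)-uv,1) for c,uv in l]
def save(c,f,crop=None,s=1):
    im=cv2.cvtColor(c['pixels'],cv2.COLOR_RGB2BGR)
    if crop: im=im[crop[1]:crop[3],crop[0]:crop[2]]
    cv2.imwrite('pics/'+f,cv2.resize(im,None,fx=s,fy=s,interpolation=cv2.INTER_CUBIC))
E
python3 - <<'E'
from h import *
for n in ['scene','side']:
    c=shot(n);save(c,n+'0.png');print(n,c['xyz'],c['attitude'],c['fx'],c['k1'])
    for t in ['spindle_knob','sleeve_mouth','tub','bearing','brown_bottle','petri','spindle']:
        print(t,[(np.round(d['uv']).tolist(),round(d['conf'],2)) for d in spotter.landmark_of(t,n)])
c=shot('wrist');print(c['mount'],c['fx'])
E
```

```text
pics
scene [-0.19035633 -0.70945913  0.75031803] [-0.42274634  0.81540844 -0.34509954  0.19313446] 529.3449387271892 0.008258409993742197
spindle_knob [([314.0, 298.0], 0.63), ([364.0, 231.0], 0.54)]
sleeve_mouth [([366.0, 240.0], 0.55)]
tub [([261.0, 218.0], 0.75)]
bearing [([364.0, 282.0], 0.78)]
brown_bottle [([335.0, 230.0], 0.7)]
petri [([272.0, 276.0], 0.94)]
spindle [([296.0, 324.0], 0.85)]
side [ 0.27196402 -0.93183823  0.91833401] [-0.40348529  0.90419064 -0.12570719  0.06194032] 497.3488443298707 -0.04990058791368233
spindle_knob [([418.0, 310.0], 0.78), ([347.0, 373.0], 0.64), ([293.0, 306.0], 0.6), ([336.0, 266.0], 0.53)]
sleeve_mouth [([340.0, 277.0], 0.6)]
tub [([311.0, 217.0], 0.58)]
bearing [([345.0, 312.0], 0.92)]
brown_bottle [([362.0, 256.0], 0.54)]
petri [([277.0, 273.0], 0.75)]
spindle [([296.0, 401.0], 0.86), ([259.0, 325.0], 0.53)]
[[-1.62674371e-04 -9.62921739e-01 -2.69780833e-01  6.86028055e-02]
 [ 9.99999853e-01 -1.70002198e-05 -5.42308601e-04 -6.09383330e-04]
 [ 5.17614407e-04 -2.69780882e-01  9.62921600e-01 -1.71216620e-01]
 [ 0.00000000e+00  0.00000000e+00  0.00000000e+00  1.00000000e+00]] 382.7276321743533
```

View pics/scene0.png

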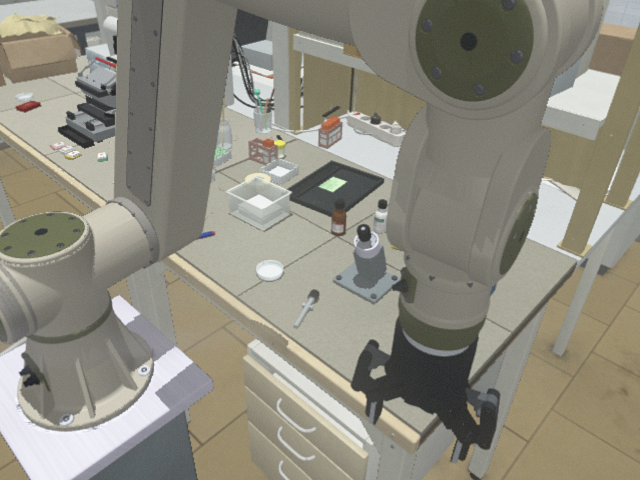

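View pics/side0.png

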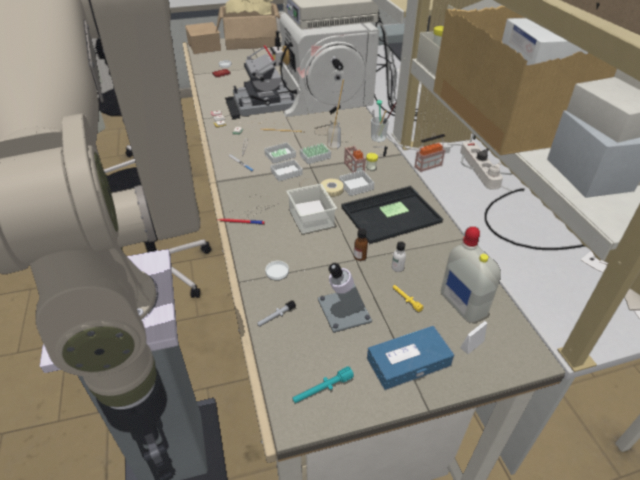

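Candidates for the spindle:
- Black-knobbed one in the bearing: scene (364,231), side (336,268).
- Black-knobbed one lying on the bench: scene (307,303), side (278,313). It is smaller.
- Turquoise: side (325,385).
- Yellow: side (408,297).

The one in the bearing fits, since it sits in the leaning sleeve and is black and steel. I'll confirm it in the close crop.

Run:
```python
from h import *
a=shot('scene');b=shot('side')
for n,u,v in [('knob',[364,232],[336,269]),('mouth',[366,240],[340,277])]:
    print(n,*tri([(a,u),(b,v)]))
print('bearing',onz(a,[364,282],0),onz(b,[345,312],0))
print('tub',onz(a,[261,218],0),onz(b,[311,217],0)); print('petri',onz(a,[272,276],0),onz(b,[277,273],0));print('bottle',onz(a,[337,233],0),onz(b,[361,258],0))
for t in ['bearing','tub']:
  for c,n in [(a,'scene'),(b,'side')]:
    r=spotter.cut_out(t,n)
    if r:
        m=r[0]['region'].astype(np.uint8); ys,xs=np.nonzero(m); print(t,n,xs.min(),xs.max(),ys.min(),ys.max())
im=np.hstack([cv2.resize(a['pixels'][190:340,240:420],(540,450),interpolation=2),])
cv2.imwrite('pics/crop1.png',im[:,:,::-1])
im=cv2.resize(b['pixels'][180:340,240:400],(560,560),interpolation=2);cv2.imwrite('pics/crop2.png',im[:,:,::-1])
```

```text
knob [ 0.52588358 -0.18188569  0.14335679] [array([-0.2, -0.4]), array([0. , 0.4])]
mouth [ 0.53589363 -0.18216846  0.11727968] [array([0. , 0.1]), array([-0. , -0.1])]
bearing [ 0.54335821 -0.18177139  0.        ] [ 5.50331669e-01 -1.89480629e-01  1.11022302e-16]
tub [0.55352001 0.16922928 0.        ] [ 5.66765356e-01  1.88842920e-01 -1.11022302e-16]
petri [ 0.41449944 -0.02382949  0.        ] [ 4.20159181e-01 -1.47477054e-02  1.11022302e-16]
bottle [ 0.64253465 -0.01412999  0.        ] [ 6.50965588e-01 -1.90644979e-02  1.11022302e-16]
bearing scene 334 398 233 303
bearing side 318 371 268 332
tub scene 227 290 177 229
tub side 288 335 185 232
```

View pics/crop2.png

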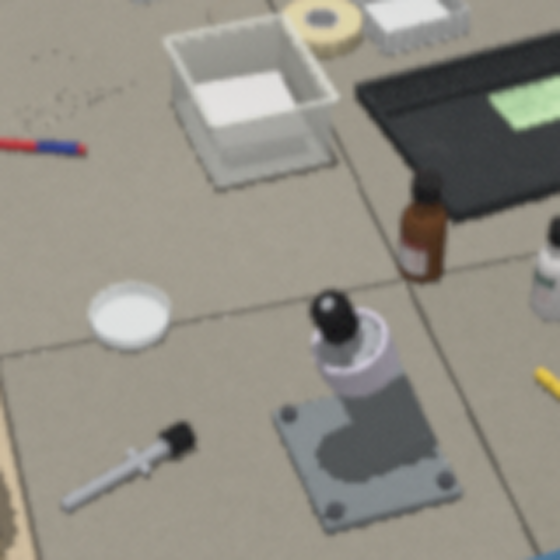

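Run:
```python
from h import *
b=shot('side')
f=lambda x,y:np.array([240+x/3.5-.36,180+y/3.5-.36])
B=[onz(b,f(*p),.01) for p in [(278,410),(330,528),(460,490)]]
print(np.round(B,4)); 
for i,j in [(0,1),(1,2)]: d=B[j]-B[i];print(np.linalg.norm(d),np.degrees(np.arctan2(d[1],d[0])))
print('centre',(B[0]+B[2])/2)
T=[onz(b,f(*p),.0) for p in [(218,187),(333,160)]]+[onz(b,f(*p),.065) for p in [(165,42),(290,17),(337,98),(205,128)]]
print(np.round(T,4))
for i,j in [(0,1),(2,3),(3,4),(4,5)]: d=T[j]-T[i];print(np.linalg.norm(d),np.degrees(np.arctan2(d[1],d[0])))
print((T[2]+T[4])/2)
st=env.get_state();print(st['tcp_pos'],st['orientation'],q2R(st['orientation']).round(3).tolist(),st['clock'],st['finger_gap'])
```

```text
[[ 0.5009 -0.1336  0.01  ]
 [ 0.5054 -0.244   0.01  ]
 [ 0.5993 -0.2367  0.01  ]]
0.11043734053901384 -87.62514133093829
0.09417900936854828 4.446299110007258
centre [ 0.55008655 -0.18514769  0.01      ]
[[0.5227 0.1245 0.    ]
 [0.6234 0.1328 0.    ]
 [0.5084 0.244  0.065 ]
 [0.6196 0.2516 0.065 ]
 [0.6248 0.132  0.065 ]
 [0.5128 0.1223 0.065 ]]
0.1010542976259956 4.72327482408812
0.11153585603010141 3.8979236601018377
0.11974321217533829 -87.54697440629766
0.1124285377473226 -175.05064295095582
[0.56656466 0.18797947 0.065     ]
[ 0.14379582 -0.55674225  0.20260419] [ 7.19355805e-06  9.92023939e-01  1.26049611e-01 -8.69232676e-06] [[0.968, 0.25, -0.0], [0.25, -0.968, -0.0], [-0.0, 0.0, -1.0]] 1.2 0.08508146970423527
```

Crop 2 shows the black-knobbed spindle at (333,312) in the leaning sleeve, larger than the loose one lying at (140,460). The bearing one is the spindle. Next I'll work out the pre-grasp.

```bash
cat >> h.py <<'E'
def axis(lean,yaw):
    l,y=np.radians([lean,yaw]);return np.array([-np.sin(l)*np.cos(y),-np.sin(l)*np.sin(y),np.cos(l)])
def tool(lean,yaw,roll=0):
    a=axis(lean,yaw);z=-a;y=np.cross(z,[np.cos(np.radians(yaw)),np.sin(np.radians(yaw)),0]);y/=np.linalg.norm(y);x=np.cross(y,z)
    return np.c_[x,y,z]@R.from_euler('z',-roll,degrees=True).as_matrix() # roll>0: anticlockwise from above
def plan(p,Rt,st=None):
    st=st or env.get_state();R0=q2R(st['orientation'])
    d=np.asarray(p)-st['tcp_pos'];rv=R.from_matrix(R0.T@Rt).as_rotvec()
    print('shift first (units)',(R0.T@d/.25).round(4),'| after turning',(Rt.T@d/.25).round(4),'| turn units',(rv/np.pi).round(4),'deg',np.degrees(np.linalg.norm(rv)).round(1))
E
python3 - <<'E'
from h import *
a=axis(20,3.5);k=np.array([.526,-.182,.142]);print(a)
plan(k+a*.06,tool(20,3.5))
E
```

```text
[-0.34138221 -0.02087983  0.93969262]
shift first (units) [ 1.7745 -1.0846  0.0168] | after turning [ 1.437  -1.4028  0.541 ] | turn units [-0.0106  0.1108  0.0604] deg 22.8
```

Call:
jog_arm --increments '[[[0.127, -0.0775, 0.001, 0, 0, 0, 0], [0.127, -0.0775, 0.001, 0, 0, 0, 0], [0.127, -0.0775, 0.001, 0, 0, 0, 0], [0.127, -0.0775, 0.001, 0, 0, 0, 0], [0.127, -0.0775, 0.001, 0, 0, 0, 0], [0.127, -0.0775, 0.001, 0, 0, 0, 0], [0.127, -0.0775, 0.001, 0, 0, 0, 0], [0.127, -0.0775, 0.001, 0, 0, 0, 0], [0.127, -0.0775, 0.001, 0, 0, 0, 0], [0.127, -0.0775, 0.001, 0, 0, 0, 0], [0.127, -0.0775, 0.001, 0, 0, 0, 0], [0.127, -0.0775, 0.001, 0, 0, 0, 0], [0.127, -0.0775, 0.001, 0, 0, 0, 0], [0.127, -0.0775, 0.001, 0, 0, 0, 0], [0, 0, 0, -0.0035, 0.037, 0.02, 0], [0, 0, 0, -0.0035, 0.037, 0.02, 0], [0, 0, 0, -0.0035, 0.037, 0.02, 0], [0, 0, 0, 0, 0, 0, 0]]]'

```text
clock: 3.0
tcp_pos: [0.5012, -0.1801, 0.1956]
orientation: [-0.007, 0.985, 0.029, 0.172]
wrist_force: [-0.9, -1.0, -0.1]
finger_gap: 0.0854
grip_force: 0.0
```

Run:
```python
from h import *
st=env.get_state();print(st['clock'],st['tcp_pos'],np.round(st['joint_pos'],2),st['wrist_force'],q2R(st['orientation'])[:,2])
w=shot('wrist');save(w,'w1.png')
for t in ['spindle_knob','sleeve_mouth','bearing','brown_bottle']:
    print(t,[(np.round(d['uv']).tolist(),round(d['conf'],2)) for d in spotter.landmark_of(t,'wrist')])
a=axis(20,3.5);k=np.array([.526,-.182,.142])
print('expected knob',proj(w,k),'mouth',proj(w,k-.026*a),proj(w,k+.014*a))
```

```text
3.0 [ 0.50118214 -0.18010424  0.19562728] [-0.64 -0.02 -0.42  0.9   0.22  2.48] [-0.94751212 -1.02675786 -0.07438457] [ 0.33755922  0.02466314 -0.94098114]
spindle_knob [([515.0, 292.0], 0.98), ([338.0, 245.0], 0.85), ([384.0, 58.0], 0.69), ([278.0, 351.0], 0.64)]
sleeve_mouth []
bearing [([331.0, 224.0], 0.75), ([328.0, 202.0], 0.45)]
brown_bottle [([172.0, 117.0], 0.85)]
expected knob [328.50427357 238.0501328 ] mouth [328.00618139 227.8811647 ] [328.81810376 244.46176127]
```

View pics/w1.png

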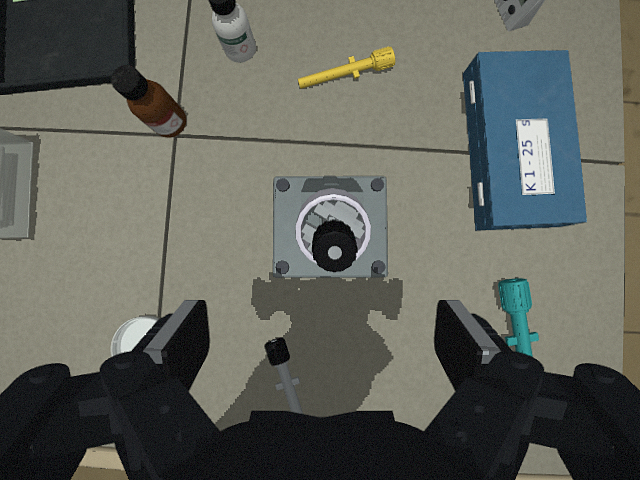

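The wrist view shows the knob's top disc at (334,253) and the mouth ring centred at (333,230), with the plate square to the image. The brown bottle is at (150,105) and the small look-alike at (278,355). I'll fit the sleeve pose from all three views.

Run:
```python
from h import *
from scipy.optimize import least_squares
w=shot('wrist');a=shot('scene');b=shot('side')
g=cv2.cvtColor(w['pixels'],cv2.COLOR_RGB2GRAY)
obs=[(w,[334,253],.040,1),(w,[333,230.5],0,1),(a,[364,232],.026,1.5),(b,[336,269],.026,1.5),(a,[366,240],0,2.5),(b,[340,277],0,2.5)]
def f(x):
    ax=axis(20,x[3]*100);r=[(proj(c,x[:3]+s*ax)-uv)/k for c,uv,s,k in obs];return np.r_[np.ravel(r),(x[3]*100-4)/3,(x[2]-.12)/.003]
s=least_squares(f,[.535,-.182,.117,.035]);x=s.x;print(x[:3],x[3]*100);print(np.round(s.fun,1))
yaw=x[3]*100;ax=axis(20,yaw);k=x[:3]+.026*ax;print('knob',k)
plan(k-ax*.018,tool(20,yaw))
print(proj(w,k+.014*ax),proj(w,x[:3]))
```

```text
[ 0.53872848 -0.18918372  0.12196221] 3.026142938560687
[-0.1 -2.  -0.8  3.3  2.8 -0.6  1.9  1.   1.5 -0.4  0.9  0.1 -0.3  0.7]
knob [ 0.52984836 -0.18965317  0.14639422]
shift first (units) [0.0083 0.0297 0.3024] | after turning [0.0089 0.0287 0.3025] | turn units [-0.001  -0.0003  0.0032] deg 0.6
[333.88129472 250.99657875] [332.20173624 233.83353494]
```

Call:
jog_arm --increments '[[[0.0085, 0.029, 0, -0.001, 0, 0.003, 0], [0, 0, 0.08, 0, 0, 0, 0], [0, 0, 0.08, 0, 0, 0, 0], [0, 0, 0.07, 0, 0, 0, 0], [0, 0, 0.04, 0, 0, 0, 0], [0, 0, 0.028, 0, 0, 0, 0], [0, 0, 0, 0, 0, 0, 0]]]'

```text
clock: 4.1
tcp_pos: [0.5342, -0.1886, 0.1291]
orientation: [-0.005, 0.985, 0.026, 0.173]
wrist_force: [0.1, 0.2, 0.9]
finger_gap: 0.0849
grip_force: 0.0
```

Run:
```python
from h import *
st=env.get_state();print(st['clock'],st['tcp_pos'],st['wrist_force'])
w=shot('wrist');save(w,'w2.png')
```

```text
4.1 [ 0.53421445 -0.18862332  0.12905519] [0.09304159 0.15206284 0.94191167]
```

View pics/w2.png

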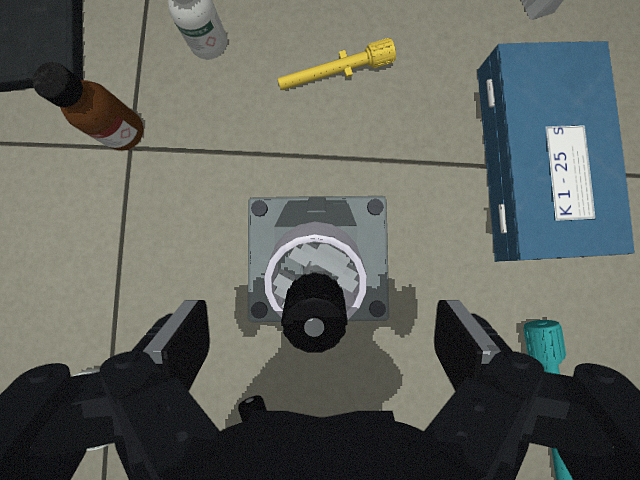

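The close view shows the knob's top at about (314,322), the mouth ring at (315,280), and the fingers' mid-line at column 321.

Run:
```python
from h import *
w=shot('wrist');st=env.get_state();Rt=q2R(st['orientation']);p=np.array(st['tcp_pos'])
def at(uv,z):
    t,v=ray(w,uv);t=Rt.T@(t-p);v=Rt.T@v;return t+v*(z-t[2])/v[2]
for z in (-.036,-.032,-.028):print(z,[at(u,z).round(4) for u in ([314,321],[314,327],[283,321],[346,321])])
for z in (.006,.010): print('mouth',z,at([315,280],z).round(4),at([265,280],z),at([365,280],z))
```

```text
-0.036 [array([-0.0025, -0.0038, -0.036 ]), array([-0.0051, -0.0038, -0.036 ]), array([-0.0026, -0.0159, -0.036 ]), array([-0.0025,  0.0087, -0.036 ])]
-0.032 [array([-0.0046, -0.0039, -0.032 ]), array([-0.0073, -0.0039, -0.032 ]), array([-0.0047, -0.0163, -0.032 ]), array([-0.0046,  0.009 , -0.032 ])]
-0.028 [array([-0.0067, -0.004 , -0.028 ]), array([-0.0095, -0.004 , -0.028 ]), array([-0.0068, -0.0168, -0.028 ]), array([-0.0067,  0.0092, -0.028 ])]
mouth 0.006 [-0.0021 -0.0041  0.006 ] [-0.00214628 -0.02888798  0.006     ] [-0.00214016  0.02061121  0.006     ]
mouth 0.01 [-0.0037 -0.0042  0.01  ] [-0.00373928 -0.02952573  0.01      ] [-0.00373302  0.02109365  0.01      ]
```

Call:
jog_arm --increments '[[[-0.016, -0.014, 0, 0, 0, 0, 0], [0, 0, 0, 0, 0, 0, 120], [0, 0, 0, 0, 0, 0, 255], [0, 0, 0, 0, 0, 0, 255], [0, 0, 0, 0, 0, 0, 255], [0, 0, 0, 0, 0, 0, 255], [0, 0, 0, 0, 0, 0, 255], [0, 0, 0, 0, 0, 0, 255]]]' --force 40

```text
clock: 5.0
tcp_pos: [0.5307, -0.1857, 0.129]
orientation: [-0.004, 0.984, 0.026, 0.174]
wrist_force: [-1.3, -0.9, 5.4]
finger_gap: 0.0227
grip_force: 39.1
```

Call:
jog_arm --increments '[[[0, 0, 0, 0, 0, 0, 255], [0, 0, 0, 0, 0, -0.03, 255], [0, 0, 0, 0, 0, -0.03, 255], [0, 0, 0, 0, 0, 0, 255]]]'

```text
clock: 5.4
tcp_pos: [0.5306, -0.1856, 0.129]
orientation: [0.012, 0.977, 0.119, 0.174]
wrist_force: [-1.7, -0.2, 5.2]
finger_gap: 0.0227
grip_force: 39.3
```

```bash
cat > s.py <<'E'
from h import *
st=env.get_state();Rt=q2R(st['orientation']);print(round(st['clock'],1),'F tool',(Rt.T@st['wrist_force']).round(1),'M tool',(Rt.T@st['ft_torque']).round(2),'gap',round(st['finger_gap'],4),'z',Rt[:,2].round(3),'p',np.round(st['tcp_pos'],4),'q6',round(st['joint_pos'][5],3))
E
python3 s.py
```

```text
5.4 F tool [ 0.2  0.1 -5.4] M tool [ 0.17 -0.31 -0.02] gap 0.0227 z [ 0.343  0.018 -0.939] p [ 0.5306 -0.1856  0.129 ] q6 2.324
```

Call:
jog_arm --increments '[[[0, 0, -0.005, 0, 0, -0.03, 255], [0, 0, -0.005, 0, 0, -0.03, 255], [0, 0, 0, 0, 0, 0, 255]]]'

```text
clock: 5.7
tcp_pos: [0.5292, -0.1852, 0.1302]
orientation: [0.027, 0.962, 0.21, 0.171]
wrist_force: [1.1, -0.9, -0.6]
finger_gap: 0.0229
grip_force: 39.3
```

```bash
python3 s.py
```

```text
5.7 F tool [0.4 1.2 0.9] M tool [ 0.09 -0.21 -0.02] gap 0.0229 z [ 0.341  0.019 -0.94 ] p [ 0.5292 -0.1852  0.1302] q6 2.136
```

Call:
jog_arm --increments '[[[0, 0, -0.006, 0, 0, -0.02, 255], [0, 0, 0, 0, 0, 0, 255]]]'

```text
clock: 5.9
tcp_pos: [0.5288, -0.1851, 0.1315]
orientation: [0.033, 0.955, 0.239, 0.171]
wrist_force: [1.8, 0.6, -3.0]
finger_gap: 0.0226
grip_force: 39.5
```

```bash
python3 s.py
```

```text
5.9 F tool [ 0.8 -0.1  3.5] M tool [ 0.05 -0.11 -0.  ] gap 0.0226 z [ 0.341  0.019 -0.94 ] p [ 0.5288 -0.1851  0.1315] q6 2.075
```

Call:
jog_arm --increments '[[[0, 0, -0.004, 0, 0, 0, 255], [0, 0, 0, 0, 0, 0, 255]]]'

```text
clock: 6.1
tcp_pos: [0.5285, -0.1849, 0.1319]
orientation: [0.032, 0.955, 0.239, 0.171]
wrist_force: [4.9, 0.5, -8.7]
finger_gap: 0.0226
grip_force: 40.2
```

```bash
python3 s.py
```

```text
6.1 F tool [1.6 0.5 9.9] M tool [-0.22  0.19 -0.04] gap 0.0226 z [ 0.341  0.02  -0.94 ] p [ 0.5285 -0.1849  0.1319] q6 2.075
```

Call:
jog_arm --increments '[[[0, 0, 0, 0, 0, -0.02, 255], [0, 0, 0, 0, 0, -0.02, 255], [0, 0, 0, 0, 0, 0, 255]]]'

```text
clock: 6.4
tcp_pos: [0.5283, -0.1848, 0.1318]
orientation: [0.043, 0.938, 0.299, 0.168]
wrist_force: [4.6, 0.5, -8.5]
finger_gap: 0.0226
grip_force: 40.4
```

```bash
python3 s.py
```

```text
6.4 F tool [1.3 0.6 9.5] M tool [-0.09  0.13 -0.04] gap 0.0226 z [ 0.341  0.02  -0.94 ] p [ 0.5283 -0.1848  0.1318] q6 1.948
```

Still blocked at about 32°, so I'll keep turning.

Call:
jog_arm --increments '[[[0, 0, 0, 0, 0, -0.02, 255], [0, 0, 0, 0, 0, -0.02, 255], [0, 0, 0, 0, 0, 0, 255]]]'

```text
clock: 6.7
tcp_pos: [0.5281, -0.1848, 0.1319]
orientation: [0.053, 0.918, 0.357, 0.165]
wrist_force: [5.4, 0.5, -9.4]
finger_gap: 0.0225
grip_force: 40.4
```

```bash
python3 s.py
```

```text
6.7 F tool [ 1.5  1.1 10.7] M tool [-0.    0.07 -0.1 ] gap 0.0225 z [ 0.341  0.02  -0.94 ] p [ 0.5281 -0.1848  0.1319] q6 1.823
```

Call:
jog_arm --increments '[[[0, 0, 0, 0, 0, -0.02, 255], [0, 0, 0, 0, 0, -0.02, 255], [0, 0, 0, 0, 0, 0, 255]]]'

```text
clock: 7.0
tcp_pos: [0.5278, -0.1849, 0.1321]
orientation: [0.064, 0.894, 0.414, 0.161]
wrist_force: [3.5, 0.8, -7.4]
finger_gap: 0.0227
grip_force: 40.6
```

```bash
python3 s.py
```

```text
7.0 F tool [1.  0.2 8.1] M tool [ 0.33 -0.17  0.06] gap 0.0227 z [ 0.34  0.02 -0.94] p [ 0.5278 -0.1849  0.1321] q6 1.698
```

Call:
jog_arm --increments '[[[0, 0, -0.004, 0, 0, 0, 255], [0, 0, 0, 0, 0, 0, 255]]]'

```text
clock: 7.2
tcp_pos: [0.5274, -0.1849, 0.1326]
orientation: [0.063, 0.894, 0.413, 0.161]
wrist_force: [4.2, 0.3, -12.4]
finger_gap: 0.0224
grip_force: 40.3
```

```bash
python3 s.py
```

```text
7.2 F tool [-0.2 -0.2 13.1] M tool [ 0.02 -0.13  0.04] gap 0.0224 z [ 0.34  0.02 -0.94] p [ 0.5274 -0.1849  0.1326] q6 1.698
```

Call:
jog_arm --increments '[[[0, 0, 0, 0, 0, -0.02, 255], [0, 0, 0, 0, 0, -0.01, 255], [0, 0, 0, 0, 0, 0, 255]]]'

```text
clock: 7.5
tcp_pos: [0.5283, -0.1856, 0.1343]
orientation: [0.072, 0.873, 0.455, 0.158]
wrist_force: [0.9, 0.8, -2.1]
finger_gap: 0.0224
grip_force: 41.9
```

```bash
python3 s.py
```

```text
7.5 F tool [ 0.7 -0.4  2.3] M tool [ 0.41 -0.15 -0.03] gap 0.0224 z [ 0.342  0.018 -0.939] p [ 0.5283 -0.1856  0.1343] q6 1.603
```

The force fell to the spindle's own weight and it rose, so the slot is found at about 52°. I'll centre it a few degrees further and probe upward.

Call:
jog_arm --increments '[[[0, 0, 0, 0, 0, -0.022, 255], [0, 0, -0.01, 0, 0, 0, 255], [0, 0, -0.01, 0, 0, 0, 255], [0, 0, 0, 0, 0, 0, 255]]]'

```text
clock: 7.9
tcp_pos: [0.5267, -0.1859, 0.1397]
orientation: [0.078, 0.857, 0.485, 0.156]
wrist_force: [-0.2, -0.1, -1.5]
finger_gap: 0.0226
grip_force: 42.0
```

```bash
python3 s.py
```

```text
7.9 F tool [-0.5 -0.5  1.4] M tool [ 0.51 -0.15  0.02] gap 0.0226 z [ 0.343  0.018 -0.939] p [ 0.5267 -0.1859  0.1397] q6 1.531
```

Call:
jog_arm --increments '[[[0, 0, -0.03, 0, 0, 0, 255], [0, 0, -0.03, 0, 0, 0, 255], [0, 0, -0.03, 0, 0, 0, 255], [0, 0, 0, 0, 0, 0, 255]]]'

```text
clock: 8.3
tcp_pos: [0.5192, -0.1865, 0.1616]
orientation: [0.079, 0.856, 0.486, 0.156]
wrist_force: [0.2, 1.0, -0.9]
finger_gap: 0.0224
grip_force: 42.0
```

```bash
python3 s.py
```

```text
8.3 F tool [ 0.8 -0.6  1. ] M tool [ 0.47 -0.18  0.01] gap 0.0224 z [ 0.344  0.017 -0.939] p [ 0.5192 -0.1865  0.1616] q6 1.519
```

Call:
jog_arm --increments '[[[0, 0, -0.04, 0, 0, 0, 255], [0, 0, -0.04, 0, 0, 0, 255], [0, 0, -0.04, 0, 0, 0, 255], [0, 0, -0.04, 0, 0, 0, 255], [0, 0, -0.04, 0, 0, 0, 255], [0, 0, -0.04, 0, 0, 0, 255], [0, 0, -0.04, 0, 0, 0, 255], [0, 0, -0.04, 0, 0, 0, 255], [0, 0, -0.04, 0, 0, 0, 255], [0, 0, 0, 0, 0, 0, 255]]]'

```text
clock: 9.3
tcp_pos: [0.4885, -0.1883, 0.2463]
orientation: [0.079, 0.856, 0.486, 0.156]
wrist_force: [0.2, -0.3, -2.5]
finger_gap: 0.0227
grip_force: 42.0
```

```bash
python3 s.py
python3 - <<'E'
from h import *
a=shot('scene');b=shot('side')
A=cv2.resize(a['pixels'][120:320,200:440],(480,400),interpolation=2);B=cv2.resize(b['pixels'][140:340,250:400],(300,400),interpolation=2)
cv2.imwrite('pics/ab.png',np.hstack([A,B])[:,:,::-1])
E
```

```text
9.3 F tool [-0.7 -0.4  2.4] M tool [ 0.38 -0.24  0.01] gap 0.0227 z [ 0.344  0.017 -0.939] p [ 0.4885 -0.1883  0.2463] q6 1.473
```

View pics/ab.png

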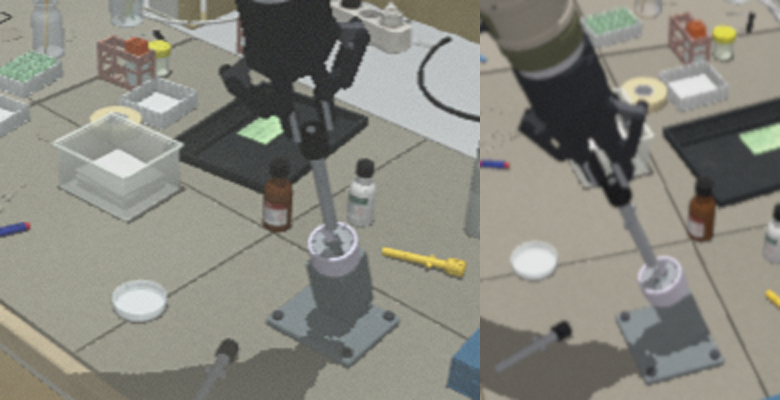

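The crop shows the shaft running from the gripper (scene crop 318,155) to near the mouth at (333,240). I'll check whether the foot is really clear.

Run:
```python
from h import *
a=shot('scene');b=shot('side');st=env.get_state();z=q2R(st['orientation'])[:,2];p=np.array(st['tcp_pos'])
for L in (-.019,0,.02,.066,.1,.105,.12):
    q=p+z*L;print(L,'scene crop',((proj(a,q)-[200,120])*2).round(),'side crop',((proj(b,q)-[250,140])*2+[480,0]).round())
I=cv2.resize(a['pixels'][180:270,320:400],(560,630),interpolation=2)[:600];cv2.imwrite('pics/z.png',I[:,:,::-1])
```

```text
-0.019 scene crop [311. 139.] side crop [615. 188.]
0 scene crop [314. 153.] side crop [621. 200.]
0.02 scene crop [317. 168.] side crop [627. 212.]
0.066 scene crop [324. 199.] side crop [641. 239.]
0.1 scene crop [329. 221.] side crop [650. 258.]
0.105 scene crop [329. 224.] side crop [651. 260.]
0.12 scene crop [331. 233.] side crop [655. 268.]
```

View pics/z.png

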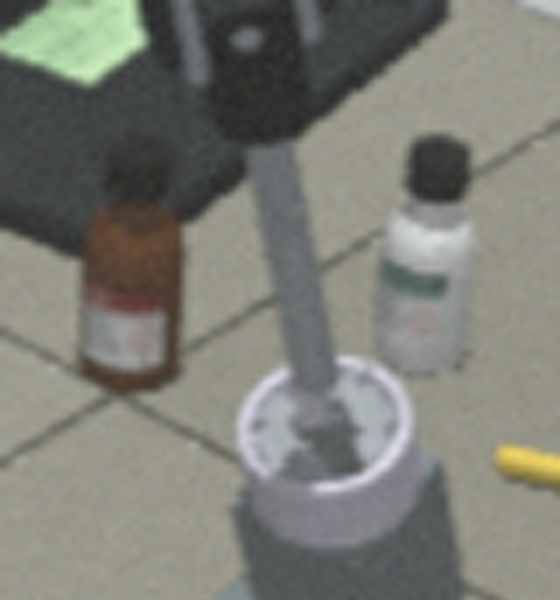

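The zoom shows the foot at about (318,405), just clear of the mouth, with the lugs pointing towards the cameras. The foot is about 0.119 m below the TCP. Next I'll plan the transit above the tub.

Run:
```python
from h import *
yaw=4;c=np.array([.567,.188,0]);xh=np.array([np.cos(np.radians(yaw)),np.sin(np.radians(yaw)),0])
a=axis(25,yaw);foot=c+xh*(-.004)+[0,0,.12]
print('foot',foot,'tcp',foot+.119*a);plan(foot+.119*a,tool(25,yaw,90))
```

```text
foot [0.56300974 0.18772097 0.12      ] tcp [0.51284068 0.18421281 0.22785063]
shift first (units) [ 1.3093 -0.7039  0.1227] | after turning [1.4763 0.1571 0.1442] | turn units [-0.0265  0.01   -0.1931] deg 35.1
```

Call:
jog_arm --increments '[[[0, 0, -0.04, 0, 0, 0, 255], [0, 0, -0.04, 0, 0, 0, 255], [0.0935, -0.0503, 0.0145, 0, 0, 0, 255], [0.0935, -0.0503, 0.0145, 0, 0, 0, 255], [0.0935, -0.0503, 0.0145, 0, 0, 0, 255], [0.0935, -0.0503, 0.0145, 0, 0, 0, 255], [0.0935, -0.0503, 0.0145, 0, 0, 0, 255], [0.0935, -0.0503, 0.0145, 0, 0, 0, 255], [0.0935, -0.0503, 0.0145, 0, 0, 0, 255], [0.0935, -0.0503, 0.0145, 0, 0, 0, 255], [0.0935, -0.0503, 0.0145, 0, 0, 0, 255], [0.0935, -0.0503, 0.0145, 0, 0, 0, 255], [0.0935, -0.0503, 0.0145, 0, 0, 0, 255], [0.0935, -0.0503, 0.0145, 0, 0, 0, 255], [0.0935, -0.0503, 0.0145, 0, 0, 0, 255], [0.0935, -0.0503, 0.0145, 0, 0, 0, 255], [0, 0, 0, -0.0088, 0.0033, -0.0386, 255], [0, 0, 0, -0.0088, 0.0033, -0.0386, 255], [0, 0, 0, -0.0088, 0.0033, -0.0386, 255], [0, 0, 0, 0, 0, -0.0386, 255]]]' --force 60

```text
clock: 11.5
tcp_pos: [0.5119, 0.1842, 0.2283]
orientation: [0.143, 0.707, 0.674, 0.164]
wrist_force: [0.2, -1.2, -2.3]
finger_gap: 0.0214
grip_force: 59.0
```

Call:
jog_arm --increments '[[[0, 0, 0, 0, 0, -0.0386, 255], [0, 0, 0, 0, 0, 0, 255]]]'

```text
clock: 11.7
tcp_pos: [0.513, 0.1841, 0.2289]
orientation: [0.152, 0.666, 0.713, 0.155]
wrist_force: [-0.1, -0.4, -2.2]
finger_gap: 0.0211
grip_force: 59.0
```

```bash
python3 s.py
python3 - <<'E'
from h import *
yaw=4;c=np.array([.567,.188,0]);xh=np.array([np.cos(np.radians(yaw)),np.sin(np.radians(yaw)),0]);yh=np.array([-xh[1],xh[0],0])
foot=c+xh*(-.004)+[0,0,.12];plan(foot+.119*axis(25,yaw),tool(25,yaw,90))
w=shot('wrist');save(w,'w3.png')
b=shot('side');a=shot('scene');st=env.get_state();z=q2R(st['orientation'])[:,2];p=np.array(st['tcp_pos'])
for n,cc in (('w',w),('s',b),('sc',a)):
  print(n,'corners rim',[proj(cc,c+sx*.05*xh+sy*.06*yh+[0,0,.065]).round().tolist() for sx,sy in ((-1,-1),(-1,1),(1,1),(1,-1))],'foot',[proj(cc,p+L*z).round().tolist() for L in (0.008,.11,.119,.128)])
B=cv2.resize(b['pixels'][140:260,250:370],(480,480),interpolation=2);A=cv2.resize(a['pixels'][110:245,210:300],(320,480),interpolation=2)
cv2.imwrite('pics/ab3.png',np.hstack([B,A])[:,:,::-1])
E
```

```text
11.7 F tool [-0.3 -1.   2. ] M tool [ 0.65  0.03 -0.04] gap 0.0211 z [ 0.424  0.019 -0.906] p [0.513  0.1841 0.2289] q6 1.734
shift first (units) [ 0.0006 -0.0022  0.0036] | after turning [ 0.0006 -0.0022  0.0036] | turn units [0.0006 0.0034 0.0002] deg 0.6
w corners rim [[248.0, 279.0], [241.0, 142.0], [348.0, 141.0], [346.0, 263.0]] foot [[321.0, 276.0], [321.0, 227.0], [321.0, 225.0], [321.0, 222.0]]
s corners rim [[301.0, 215.0], [288.0, 191.0], [320.0, 185.0], [335.0, 208.0]] foot [[293.0, 156.0], [309.0, 182.0], [310.0, 184.0], [311.0, 186.0]]
sc corners rim [[262.0, 208.0], [228.0, 191.0], [256.0, 177.0], [290.0, 192.0]] foot [[241.0, 142.0], [256.0, 171.0], [258.0, 173.0], [259.0, 175.0]]
```

View pics/w3.png

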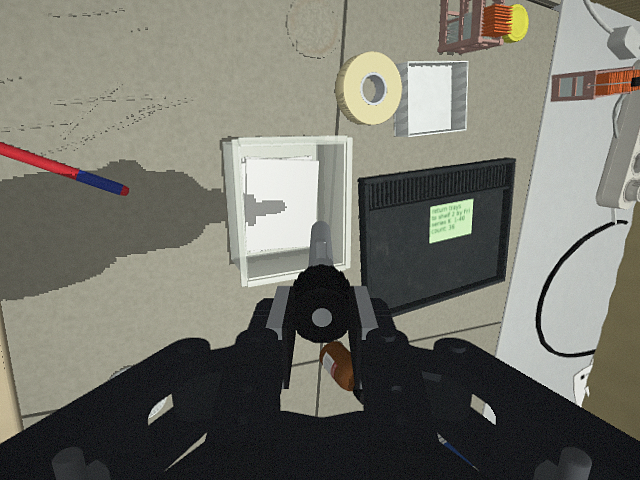

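View pics/ab3.png

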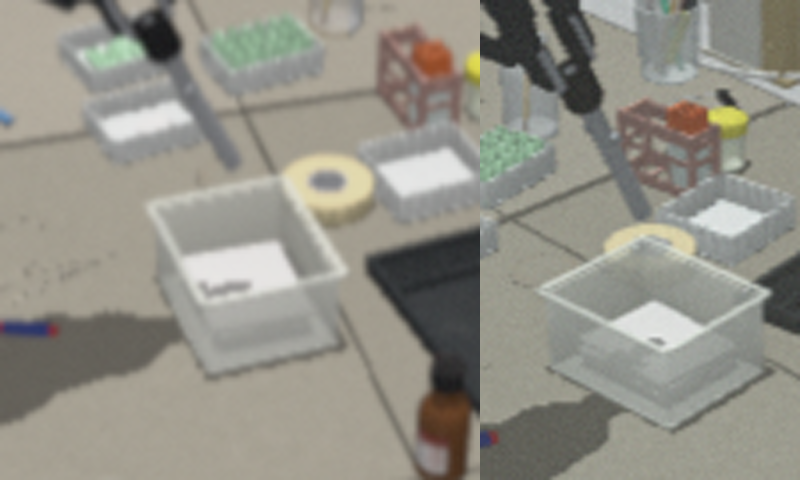

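The wrist view shows the tub outlined between about (222,138), (352,137), (243,287) and (350,270). The foot is at about side (308,181), scene (255,170), so it is about 0.107 m past the TCP. I'll check the tub with the network mask.

Run:
```python
from h import *
w=shot('wrist');p=env.get_state()
print('foot',tri([(shot('side'),[308,180.8]),(shot('scene'),[255,170.5])]))
st=env.get_state();z=q2R(st['orientation'])[:,2];print('foot .107',np.array(st['tcp_pos'])+.107*z)
for uv in ([222,138],[352,137],[243,287],[350,268],[232,142],[252,282]): print(uv,[onz(w,uv,h).round(3).tolist() for h in (0,.065)])
r=spotter.cut_out('tub','wrist')
if r:
    m=r[0]['region'].astype(np.uint8);cs=max(cv2.findContours(m,0,2)[0],key=cv2.contourArea);print(r[0]['conf'],cv2.approxPolyDP(cs,4,True)[:,0].tolist())
b=cv2.cvtColor(w['pixels'],cv2.COLOR_RGB2BGR)[100:320,200:370];cv2.imwrite('pics/w4.png',cv2.resize(b,None,fx=2.7,fy=2.7,interpolation=2))
```

```text
foot (array([0.55978283, 0.19184506, 0.12758633]), [array([0. , 0.2]), array([-0.1, -0.2])])
foot .107 [0.55834676 0.18594112 0.13131871]
[222, 138] [[0.511, 0.246, 0.0], [0.498, 0.247, 0.065]]
[352, 137] [[0.653, 0.255, 0.0], [0.616, 0.255, 0.065]]
[243, 287] [[0.533, 0.091, 0.0], [0.516, 0.118, 0.065]]
[350, 268] [[0.665, 0.101, 0.0], [0.626, 0.126, 0.065]]
[232, 142] [[0.52, 0.243, 0.0], [0.506, 0.244, 0.065]]
[252, 282] [[0.542, 0.096, 0.0], [0.524, 0.122, 0.065]]
0.92 [[223, 144], [229, 249], [242, 286], [296, 278], [308, 266], [311, 231], [319, 221], [329, 227], [334, 267], [350, 266], [351, 137], [237, 137]]
```

Run:
```python
from h import *
Rt=q2R(env.get_state()['orientation'])
print((Rt.T@[.003,0,-.10]/.25).round(4),'per 10mm down',(Rt.T@[0,0,-.01]/.25).round(4),'per 10mm -x',(Rt.T@[-.01,-.0008,0]/.25).round(4))
```

```text
[ 0.0032 -0.1586  0.3674] per 10mm down [ 0.0004 -0.0169  0.0362] per 10mm -x [-0.0006 -0.0363 -0.017 ]
```

Call:
jog_arm --increments '[[[0.0003, -0.0159, 0.0367, 0, 0, 0, 255], [0.0003, -0.0159, 0.0367, 0, 0, 0, 255], [0.0003, -0.0159, 0.0367, 0, 0, 0, 255], [0.0003, -0.0159, 0.0367, 0, 0, 0, 255], [0.0003, -0.0159, 0.0367, 0, 0, 0, 255], [0.0003, -0.0159, 0.0367, 0, 0, 0, 255], [0.0003, -0.0159, 0.0367, 0, 0, 0, 255], [0.0003, -0.0159, 0.0367, 0, 0, 0, 255], [0.0003, -0.0159, 0.0367, 0, 0, 0, 255], [0.0003, -0.0159, 0.0367, 0, 0, 0, 255], [0, -0.0085, 0.018, 0, 0, 0, 255], [0, 0, 0, 0, 0, 0, 255]]]'

```text
clock: 13.25
tcp_pos: [0.5151, 0.1837, 0.122]
orientation: [0.152, 0.667, 0.713, 0.154]
wrist_force: [0.6, 0.2, -2.4]
finger_gap: 0.0216
grip_force: 59.1
```

```bash
python3 s.py
```

```text
13.2 F tool [ 0.2 -0.5  2.4] M tool [0.62 0.06 0.04] gap 0.0216 z [ 0.422  0.018 -0.906] p [0.5151 0.1837 0.122 ] q6 1.732
```

Call:
jog_arm --increments '[[[0, -0.0056, 0.012, 0, 0, 0, 255], [0, -0.0056, 0.012, 0, 0, 0, 255], [0, -0.0056, 0.012, 0, 0, 0, 255], [0, -0.0042, 0.009, 0, 0, 0, 255], [0, 0, 0, 0, 0, 0, 255]]]'

```text
clock: 13.75
tcp_pos: [0.5155, 0.1836, 0.1103]
orientation: [0.152, 0.667, 0.713, 0.155]
wrist_force: [0.2, -0.3, -2.2]
finger_gap: 0.0213
grip_force: 59.1
```

Call:
jog_arm --increments '[[[0, -0.0034, 0.0072, 0, 0, 0, 255], [0, 0, 0, 0, 0, 0, 255]]]'

```text
clock: 13.95
tcp_pos: [0.5158, 0.1837, 0.1086]
orientation: [0.152, 0.667, 0.713, 0.155]
wrist_force: [0.6, -0.2, -3.3]
finger_gap: 0.0212
grip_force: 59.1
```

Call:
jog_arm --increments '[[[0, -0.0034, 0.0072, 0, 0, 0, 255], [0, 0, 0, 0, 0, 0, 255]]]'

```text
clock: 14.15
tcp_pos: [0.5157, 0.1837, 0.1066]
orientation: [0.152, 0.667, 0.713, 0.155]
wrist_force: [0.4, 0.6, -1.4]
finger_gap: 0.0214
grip_force: 59.1
```

Call:
jog_arm --increments '[[[0, -0.0034, 0.0072, 0, 0, 0, 255], [0, 0, 0, 0, 0, 0, 255]]]'

```text
clock: 14.35
tcp_pos: [0.5157, 0.1836, 0.1045]
orientation: [0.152, 0.667, 0.713, 0.155]
wrist_force: [-0.2, 0.4, -1.4]
finger_gap: 0.0214
grip_force: 59.1
```

Call:
jog_arm --increments '[[[0, -0.0025, 0.0054, 0, 0, 0, 255], [0, 0, 0, 0, 0, 0, 255]]]'

```text
clock: 14.55
tcp_pos: [0.5157, 0.1836, 0.1031]
orientation: [0.152, 0.667, 0.713, 0.155]
wrist_force: [-0.5, -0.4, -1.4]
finger_gap: 0.0218
grip_force: 59.1
```

Call:
jog_arm --increments '[[[0, -0.0025, 0.0054, 0, 0, 0, 255], [0, 0, 0, 0, 0, 0, 255]]]'

```text
clock: 14.75
tcp_pos: [0.5157, 0.1836, 0.1016]
orientation: [0.152, 0.667, 0.713, 0.155]
wrist_force: [0.2, -0.1, -1.7]
finger_gap: 0.0212
grip_force: 59.1
```

Call:
jog_arm --increments '[[[0, -0.0025, 0.0054, 0, 0, 0, 255], [0, 0, 0, 0, 0, 0, 255]]]'

```text
clock: 14.95
tcp_pos: [0.5161, 0.1837, 0.1006]
orientation: [0.152, 0.666, 0.713, 0.155]
wrist_force: [-2.4, -0.2, 0.9]
finger_gap: 0.0216
grip_force: 59.6
```

Call:
jog_arm --increments '[[[0, -0.0025, 0.0054, 0, 0, 0, 255], [0, 0, 0, 0, 0, 0, 255]]]'

```text
clock: 15.15
tcp_pos: [0.5169, 0.184, 0.1004]
orientation: [0.153, 0.666, 0.713, 0.156]
wrist_force: [-5.3, -0.7, 7.9]
finger_gap: 0.0217
grip_force: 60.6
```

Floor contact felt at TCP z of about 0.101. Next I'll tilt about the foot until the shaft meets the front rim.

Call:
jog_arm --increments '[[[0, 0, -0.004, 0, 0, 0, 255], [0, -0.0074, 0, -0.0056, 0, 0, 255], [0, -0.0074, 0, -0.0056, 0, 0, 255], [0, 0, 0, 0, 0, 0, 255]]]'

```text
clock: 15.55
tcp_pos: [0.5118, 0.1833, 0.0982]
orientation: [0.164, 0.664, 0.71, 0.168]
wrist_force: [-1.1, 0.4, 2.1]
finger_gap: 0.0211
grip_force: 59.7
```

```bash
python3 s.py;  python3 - <<'E'
from h import *
a=shot('scene');b=shot('side')
B=cv2.resize(b['pixels'][150:250,265:365],(500,500),interpolation=2);A=cv2.resize(a['pixels'][130:240,225:295],(300,500),interpolation=2)
cv2.imwrite('pics/ab5.png',np.hstack([B,A])[:,:,::-1])
E
```

```text
15.6 F tool [ 0.5 -0.  -2.3] M tool [0.32 0.03 0.03] gap 0.0211 z [ 0.456  0.021 -0.89 ] p [0.5118 0.1833 0.0982] q6 1.734
```

Call:
jog_arm --increments '[[[0, -0.0074, 0, -0.0056, 0, 0, 255], [0, 0, 0, 0, 0, 0, 255]]]'

```text
clock: 15.85
tcp_pos: [0.5104, 0.1832, 0.0973]
orientation: [0.17, 0.662, 0.709, 0.174]
wrist_force: [0.0, -0.3, 0.9]
finger_gap: 0.0216
grip_force: 59.6
```

```bash
python3 s.py
```

```text
15.8 F tool [-0.3  0.4 -0.8] M tool [ 0.25 -0.02  0.03] gap 0.0216 z [ 0.471  0.022 -0.882] p [0.5104 0.1832 0.0973] q6 1.736
```

Call:
jog_arm --increments '[[[0, -0.0074, 0, -0.0056, 0, 0, 255], [0, 0, 0, 0, 0, 0, 255]]]'

```text
clock: 16.05
tcp_pos: [0.5088, 0.1831, 0.0964]
orientation: [0.175, 0.661, 0.707, 0.18]
wrist_force: [0.1, -0.4, 1.4]
finger_gap: 0.0217
grip_force: 59.5
```

```bash
python3 s.py
```

```text
16.1 F tool [-0.4  0.7 -1.2] M tool [ 0.19 -0.   -0.01] gap 0.0217 z [ 0.486  0.023 -0.874] p [0.5088 0.1831 0.0964] q6 1.737
```

Call:
jog_arm --increments '[[[0, -0.0074, -0.0036, 0, 0, 0, 255], [0, 0, 0, 0, 0, 0, 255]]]'

```text
clock: 16.25
tcp_pos: [0.5071, 0.183, 0.0965]
orientation: [0.175, 0.661, 0.707, 0.18]
wrist_force: [0.8, -0.0, 1.5]
finger_gap: 0.0212
grip_force: 59.4
```

```bash
python3 s.py
```

```text
16.2 F tool [-0.1  1.4 -0.9] M tool [ 0.26  0.01 -0.04] gap 0.0212 z [ 0.486  0.023 -0.874] p [0.5071 0.183  0.0965] q6 1.738
```

Call:
jog_arm --increments '[[[0, -0.0074, -0.0036, 0, 0, 0, 255], [0, 0, 0, 0, 0, 0, 255]]]'

```text
clock: 16.45
tcp_pos: [0.5053, 0.1829, 0.0966]
orientation: [0.176, 0.661, 0.707, 0.18]
wrist_force: [2.1, -0.1, 1.0]
finger_gap: 0.0214
grip_force: 59.1
```

```bash
python3 s.py
```

```text
16.4 F tool [-0.2  2.3  0.1] M tool [-0.11  0.    0.01] gap 0.0214 z [ 0.487  0.023 -0.873] p [0.5053 0.1829 0.0966] q6 1.738
```

Run:
```python
from h import *
a=shot('scene');b=shot('side')
B=cv2.resize(b['pixels'][150:250,265:365],(500,500),interpolation=2);A=cv2.resize(a['pixels'][130:240,225:295],(300,500),interpolation=2)
cv2.imwrite('pics/ab6.png',np.hstack([B,A])[:,:,::-1])
```

```text
(no output)
```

View pics/ab6.png

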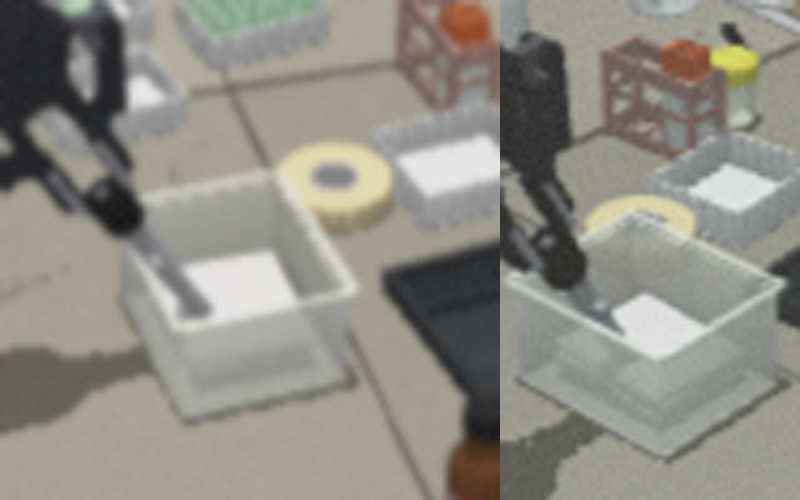

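The last view shows the shaft in the tub, crossing the front rim at about (150,240) in the side crop, with the foot inside at (205,308) and the knob up. Releasing gently.

Call:
jog_arm --increments '[[[0, 0, 0, 0, 0, 0, 190], [0, 0, 0, 0, 0, 0, 170], [0, 0, 0, 0, 0, 0, 150], [0, 0, 0, 0, 0, 0, 130], [0, 0, 0, 0, 0, 0, 110], [0, 0, 0, 0, 0, 0, 110], [0, 0, 0, 0, 0, 0, 110]]]'

```text
clock: 17.25
tcp_pos: [0.5046, 0.1828, 0.0961]
orientation: [0.175, 0.661, 0.707, 0.18]
wrist_force: [-0.8, -0.3, -0.0]
finger_gap: 0.0485
grip_force: 0.0
```

```bash
python3 s.py
```

```text
17.2 F tool [-0.3 -0.7 -0.3] M tool [ 0.43 -0.03 -0.03] gap 0.0485 z [ 0.486  0.023 -0.874] p [0.5046 0.1828 0.0961] q6 1.738
```

Call:
jog_arm --increments '[[[0, 0, -0.02, 0, 0, 0, 90], [0, 0, -0.04, 0, 0, 0, 90], [0, 0, -0.04, 0, 0, 0, 90], [0, 0, -0.08, 0, 0, 0, 90], [0, 0, -0.1, 0, 0, 0, 90], [0, 0, -0.1, 0, 0, 0, 90], [0, 0, -0.1, 0, 0, 0, 90], [0, 0, 0, 0, 0, 0, 90]]]'

```text
clock: 18.05
tcp_pos: [0.4473, 0.1808, 0.2058]
orientation: [0.177, 0.66, 0.707, 0.183]
wrist_force: [0.7, -0.2, 0.4]
finger_gap: 0.0553
grip_force: 0.0
```

```bash
python3 s.py
python3 - <<'E'
from h import *
a=shot('scene');l={}
for n,c in (('scene',a),('side',shot('side')),('wrist',shot('wrist'))):
  l[n]=c
  for t in ('spindle','spindle_knob','tub','petri','brown_bottle'): print(n,t,[(np.round(d['uv']).tolist(),round(d['conf'],2)) for d in spotter.landmark_of(t,n)][:5])
w=l['wrist'];foot=np.array([.557,.185,.005])
for n,c in l.items(): print(n,'pred knob',proj(c,foot+.124*axis(29,4)).round(),'foot',proj(c,foot).round())
E
```

```text
18.1 F tool [-0.3  0.8 -0.1] M tool [ 0.41 -0.03 -0.01] gap 0.0553 z [ 0.492  0.025 -0.87 ] p [0.4473 0.1808 0.2058] q6 1.773
scene spindle [([297.0, 326.0], 0.63), ([258.0, 216.0], 0.57), ([396.0, 377.0], 0.57), ([393.0, 244.0], 0.57), ([244.0, 194.0], 0.19)]
scene spindle_knob [([421.0, 332.0], 0.71), ([238.0, 183.0], 0.67), ([313.0, 294.0], 0.66), ([429.0, 254.0], 0.57)]
scene tub [([261.0, 216.0], 0.9)]
scene petri [([271.0, 275.0], 0.92)]
scene brown_bottle [([339.0, 228.0], 0.6)]
side spindle [([260.0, 325.0], 0.68), ([292.0, 399.0], 0.68), ([394.0, 289.0], 0.63), ([309.0, 216.0], 0.57)]
side spindle_knob [([342.0, 372.0], 0.65), ([291.0, 304.0], 0.64), ([416.0, 313.0], 0.64), ([288.0, 190.0], 0.47)]
side tub [([307.0, 214.0], 0.66)]
side petri [([276.0, 275.0], 0.84)]
side brown_bottle [([362.0, 256.0], 0.93)]
wrist spindle [([323.0, 198.0], 0.64)]
wrist spindle_knob [([322.0, 231.0], 0.91)]
wrist tub [([326.0, 198.0], 0.82)]
wrist petri []
wrist brown_bottle [([365.0, 348.0], 0.96)]
scene pred knob [238. 186.] foot [258. 214.]
side pred knob [287. 191.] foot [308. 217.]
wrist pred knob [322. 232.] foot [321. 202.]
```

The spindle stands where predicted in all three views. I'll wait briefly, re-check that it is stable, and hand in.

Call:
jog_arm --increments '[[[0, 0, -0.05, 0, 0, 0, 90], [0, 0, 0, 0, 0, 0, 90], [0, 0, 0, 0, 0, 0, 90], [0, 0, 0, 0, 0, 0, 90], [0, 0, 0, 0, 0, 0, 90], [0, 0, 0, 0, 0, 0, 90]]]'

```text
clock: 19.55
tcp_pos: [0.4403, 0.1798, 0.2116]
orientation: [0.175, 0.661, 0.707, 0.18]
wrist_force: [0.9, 0.8, -0.3]
finger_gap: 0.0554
grip_force: 0.0
```

Run:
```python
from h import *
ok=True
for n,e in (('scene',[238,184]),('side',[287,190])):
    shot(n);d=[np.linalg.norm(np.array(x['uv'])-e) for x in spotter.landmark_of('spindle_knob',n)];print(n,np.round(d,1));ok&=min(d)<6
w=shot('wrist');print([x['uv'] for x in spotter.landmark_of('spindle_knob','wrist')],proj(w,np.array([.557,.185,.005])+.124*axis(29,4)))
if ok: print(ticket.hand_in())
```

```text
scene [236.7   1.  202.9 132.6]
side [112.3 175.1 193.6   3.7]
[[326.4, 226.3], [325.1, 196.9]] [323.4114595  228.38000839]
the job is handed in; nothing more can be done
None
```

The spindle is out of the bearing without forcing (the slot turned up about 52° anticlockwise), stands foot-down in the tub leaning on its front rim with the knob up, and the job is handed in.

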